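# Lay the power module in the inspection outline and switch on the lamp

## Task

Push the taller of the two standing metal modules over with the fingertips so that it comes to rest lying flat on a broad face, wholly inside the taped rectangle on the dark mat; slide it a little along the mat if it is not quite inside. Then push the inspection lamp's toggle switch fully over, away from the robot. Only push, do not pick the module up, and leave everything else where it is.

Things in the scene. Friction and masses are not known exactly. Their poses are not given: they have to be found in the camera images.
- module: the tall metal-cased module, loose, 0.35 to 0.7 kg, a plain box 96 mm wide (its x) by 44 mm thick (its y) by 150 mm tall (its z). Origin: centre of its underside. It stands at the +y end of the taped rectangle, astride the tape, broad face along it within 3 degrees; it must fall to the mat's -y. Under 5 N at 100 to 130 mm up tips it; past 16 degrees it falls by itself; pushed low it slides.
- module_centre (a point): centre of the tall module's box, half-way up; axes as the module
- corner_a (a point): tall module: middle of the lower short edge at x = -48 mm, y = 0, z = 0 of the module (axes as the module)
- corner_b (a point): as corner_a, at x = +48 mm, y = 0, z = 0 of the module
- corner_c (a point): as corner_a, at x = -48 mm, y = 0, z = 150 mm of the module (top end)
- corner_d (a point): as corner_a, at x = +48 mm, y = 0, z = 150 mm of the module (top end)
- bay (a point): centre of the rectangle of pale tape, on the top of the dark rubber mat (mat fixed, 200 mm along x, 290 mm along y, 4 mm thick; the tape is flat on it). The tape is 10 mm wide; the rectangle measures 160 mm along x and 220 mm along y over its outer edges, 140 by 200 mm inside. x and y along its sides, z up. The mat stands left or right in front of the robot, turned up to 20 degrees.
- switch (a joint): steel toggle switch of the lamp: 0 = off (leaning towards the robot), 1.0 rad = on, at its far stop (leaning away); it stays where it is left, and a few newtons at its tip move it
- switch_tip (a point): centre of the ball, 26 mm across, on the end of the toggle, 50 mm from the toggle's pivot, which lies 22 mm above the table over the block's origin. It moves with the toggle: at 0 it is 24 mm to the block's -x and 66 mm above the table, at 1.0 as far to +x
- switch_base: the toggle's small grey fixed block, 70 (x) by 50 by 25 mm (35 mm at the pivot), standing beyond the tray, turned up to 23 degrees; the toggle swings along this body's x, from -x (towards the robot) to +x. Origin: centre of its underside
- short_module: bystander: short metal module, 70 (x) by 44 (y) by 75 mm tall, standing beyond the mat; origin under its centre
- jar: bystander: small glass jar with a dark lid, 54 mm across, 75 mm tall, standing beyond the mat; origin under its centre
- screwdriver: bystander: screwdriver, about 130 mm long, lying in the grey tray; origin near its middle
- meter: bystander: hand meter, 140 by 70 mm, 40 mm high, lying on the robot's side of the tray; origin under its centre
- reel: bystander: white reel, 54 mm across, 42 mm tall, standing beyond the tray beside the switch; origin under its centre
- tray: bystander, fixed: open grey tray 110 (x) by 170 (y) by 35 mm tall; origin under its centre
Mind the look-alikes: they are no part of the job. Leave any yellow look-alike of the switch_base alone.

How it is judged:
On the way, in this order (a step that is already met when the one before it is completed fails the run):
1. the tall module lies flat and still inside the taped rectangle (x of corner_a in the frame of bay between -0.08 and 0.08 m and y of corner_a in the frame of bay between -0.11 and 0.11 m and height (world z) of each of corner_a, corner_b, corner_c, corner_d below 0.034 m and x of corner_b in the frame of bay between -0.08 and 0.08 m and y of corner_b in the frame of bay between -0.11 and 0.11 m and x of corner_c in the frame of bay between -0.08 and 0.08 m and y of corner_c in the frame of bay between -0.11 and 0.11 m and x of corner_d in the frame of bay between -0.08 and 0.08 m and y of corner_d in the frame of bay between -0.11 and 0.11 m and linear speed of module below 0.01 m/s and angular speed of module below 0.1 rad/s), for 0.2 s.
2. then the lamp switch is pushed over to on (value of joint switch above 0.85 rad), for 0.2 s.
At the end, for the whole second after the job is handed in: the tall module lies flat and at rest with no part of it past the outer edge of the tape, and the switch stands above 0.85 rad (of 1.0) (all of step 1 and value of joint switch above 0.85 rad); the robot touches nothing.
It fails at once if the tall module is lifted or carried (its centre more than 100 mm up, or every part of it clear of the mat by some 20 mm) (height (world z) of module_centre above 0.1 m or height (world z) of each of corner_a, corner_b, corner_c, corner_d above 0.045 m).
It fails at once if a bystander (short module, jar, screwdriver, meter or reel) is moved by more than 20 mm (distance of any of short_module, jar, screwdriver, meter, reel from where it was at the start of the episode above 0.02 m).
It also fails if it takes over 51 s, if anything falls off the work surface, if the arm or the gripper's body presses on something with over 40 N, if the wrist force passes 120 N, or if a joint passes its speed limit or range.

## Robot

A 6-joint arm with a two-finger parallel gripper is mounted at the origin on the work surface. World frame = base frame: x ahead of the robot, y to its left, z up, the work surface at z = 0. Lengths are in m, angles in rad, forces in N, time in s.
With the tool pointing down it reaches from about 0.325 to 0.75 m from the base axis. Payload 7.6 kg.
Tool frame: the origin (TCP) lies at the very end of the fingers, on their centre line; the grasp point (between the pads) lies 19 mm behind it; z points along the fingers, y is the direction in which the jaws open and shut (so a half turn about z gives the same grasp; the last joint's range is limited). The gripper opens to 85 mm and grips with 20 to 120 N. Pads are 22 mm wide; open, the fingers measure 114 mm over their backs; the gripper's body (76 mm by 85 mm) begins 54 mm behind the grasp point. The pads swing forward as they close: fully open they stand 13 mm farther back than shut.
Start: joints at [1.188, 0.052, 1.401, -0, 1.689, -0.07], TCP at [0.162, 0.5, 0.231] pointing down, gripper open.
Joint ranges: [-2.9, 2.9], [-0.91, 2.17], [0.12, 2.37], [-1.06, 4.2], [0.26, 2.73], [-2.93, 2.93]. Speed limits (rad/s): [2.57, 2.57, 3.01, 3.14, 3.14, 3.14].

## Interface

Orientations are given as a unit quaternion [x, y, z, w].
In Python, from station import bot gives the robot as it stands. The module is installed in compiled form; this text tells all that it offers.
- The arm moves only by the tool move_arm, never from a script. Its argument "moves" is a list of rows, each an object with "dp": the shift along the tool's x, y, z in mm, a list of three; "spin": the turn about the tool's z in rad. In form: [{"dp": [dx, dy, dz], "spin": spin}, ...]. A call has 1 to 20 rows; each row shifts and turns the pose as measured when the row begins, along the tool's axes as they then stand; what a row does not reach is not made up. A row lasts 1/10 s, in which the tool goes at most 50 mm and 8.59 degrees, less where a joint would pass 70% of its speed; a pose out of reach is approached as far as the arm can. A call with a gripper value outside its range is refused whole. "fingers" is the closure, from 0 (fully open) to 1 (shut), set as the call begins (left out, the last holds). The fingers move at their own pace and stop on an object; "force" is the grip in N (left out, the last holds). Time passes only in rows, so rows that do not move let the fingers close. It gives the time, the measured TCP pose, the force and the opening at its end, in the units of the state.
- bot.get_obs(): the state, without advancing time (a new reading comes with each control period).
- bot.get_image(name): name is "scene" or "top" or "wrist"; returns (picture, depth): 400x640x3 uint8, blue, green, red; 400x640 float32, m along the optical axis (not along the pixel's ray), 0 where there is no reading.
- bot.camera_params(name): a dict with "intrinsics" (3x3 intrinsics, pixels), "camera_from_world" (4x4, takes a point from world to camera coordinates). Camera axes: x right, y down, z forward; pixel columns grow to the right and rows downward; lengths in m; the calibration is good to about 2 mm. The wrist camera is an equidistant fisheye: a pixel r from the principal point sees the ray r / f radians off the axis. A picture is of the moment at which its call begins: read the wrist's pose just before it. camera_params takes no time and is no camera call; for the wrist camera it gives the pose at the moment of the call.
- bot.job_done(): hands the job in, once; it reports no verdict.
The state is a dict: "time": time; "joints": joint angles; "qvel": joint speeds; "joint_efforts": joint torques, N m; "tool_pos": TCP position; "tcp_rot": TCP orientation; "contact_force": force on the tool from outside, world axes, zero at the start; "wrist_torque": the same for the moment, N m; "grip_width": finger opening in m.
Only numpy, scipy, OpenCV 4.12 (cv2) and the standard library are available. Lean on these libraries where they do the work, as an engineer would, in place of code of your own. Each camera call takes 0.05 s, during which the arm holds its last target.

## Working session

There is one attempt and no reset: what is moved stays moved. The work goes in short steps, Python scripts to look and compute and a tool call to move; the robot and the scene stay as the last step left them, time stands still between calls to the robot, and variables do not carry over. Pictures are saved under pics/ and viewed, and the job is handed in when it is done.

Besides the shell and the picture viewer there is one more tool, called after "Call:" as name([rows], argument=value, ...), one row to a line, values as JSON. move_arm: Moves the arm, as the interface text tells. Its arguments: {"type":"object","properties":{"moves":{"type":"array","items":{"type":"object","properties":{"dp":{"type":"array","items":{"type":"number"}},"spin":{"type":"number"}}}},"fingers":{"type":"number"},"force":{"type":"number"}},"required":["moves"]}

```bash
mkdir -p pics
python3 - <<'E'
from station import bot
import cv2,numpy as np
o=bot.get_obs();print(o)
for n in("scene","top"):
    im,d=bot.get_image(n);p=bot.camera_params(n);print(n,p)
    cv2.imwrite(f"pics/{n}0.png",im);np.savez(f"{n}0.npz",im=im,d=d,K=p["intrinsics"],T=p["camera_from_world"])
E
```

```text
{'time': 0.0, 'joints': array([ 1.18768506e+00,  5.28453485e-02,  1.40175868e+00,  8.00754495e-06,
        1.68861607e+00, -7.03306408e-02]), 'qvel': array([-9.43650310e-04, -1.59051378e-03,  2.34399033e-04, -9.75516368e-04,
       -4.42125070e-04, -5.10104205e-05]), 'joint_efforts': array([ 2.29876161e-03, -3.81653845e+01, -3.60197461e+01,  9.84006579e-05,
        6.08032642e-03, -2.58788464e-05]), 'tool_pos': array([0.16141852, 0.4992373 , 0.2304508 ]), 'tcp_rot': array([ 1.55753082e-01,  9.87795685e-01, -7.92005651e-04, -1.86786389e-04]), 'contact_force': array([ 1.04382679,  0.86731928, -0.19347939]), 'wrist_torque': array([-0.02702985,  0.01769766,  0.01660139]), 'grip_width': 0.08540619059557687}
scene {'intrinsics': array([[447.19768303,   0.        , 316.81684768],
       [  0.        , 447.19768303, 202.70037978],
       [  0.        ,   0.        ,   1.        ]]), 'camera_from_world': array([[-0.78244044,  0.6225379 , -0.01528133,  0.36775749],
       [ 0.53216947,  0.65571381, -0.53556983, -0.26224393],
       [-0.32339233, -0.42718376, -0.84435267,  1.38126061],
       [ 0.        ,  0.        ,  0.        ,  1.        ]])}
top {'intrinsics': array([[455.32154324,   0.        , 319.96639483],
       [  0.        , 455.32154324, 204.67386161],
       [  0.        ,   0.        ,   1.        ]]), 'camera_from_world': array([[-0.01983697, -0.99979425, -0.00423739,  0.04261885],
       [-0.9962548 ,  0.02012315, -0.08409183,  0.55094971],
       [ 0.0841598 ,  0.00255339, -0.996449  ,  1.08431547],
       [ 0.        ,  0.        ,  0.        ,  1.        ]])}
```

View pics/scene0.png

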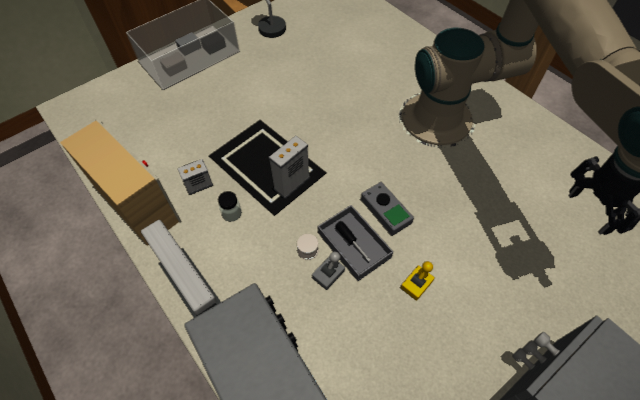

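View pics/top0.png

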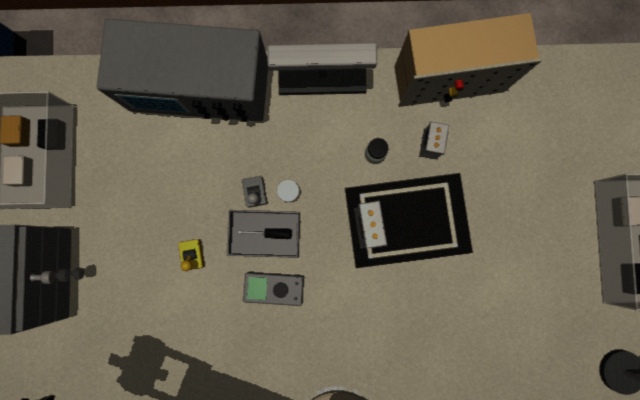

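The scene picture shows the mat around (267,167) with the tall module on it, and the short module at (195,177). In the top picture, the tall module's white top is at (372,226), the short module at (436,138), the grey switch at (254,191) and the yellow look-alike at (190,255). I'll confirm these in crops and measure.

```bash
cat > h.py <<'E'
import numpy as np,cv2
def load(n):
    z=np.load(n+".npz");return z["im"],z["d"],z["K"],z["T"]
def ray(u,v,K,T,h):
    R,t=T[:3,:3],T[:3,3];c=-R.T@t;r=R.T@np.linalg.inv(K)@np.array([u,v,1.]);return c+r*(h-c[2])/r[2]
def cloud(d,K,T):
    v,u=np.mgrid[:d.shape[0],:d.shape[1]]
    P=np.stack([(u-K[0,2])*d/K[0,0],(v-K[1,2])*d/K[1,1],d],-1)
    W=(P-T[:3,3])@T[:3,:3];W[d==0]=np.nan;return W
E
python3 - <<'E'
from h import *
im,d,K,T=load("top0");W=cloud(d,K,T)
c=cv2.resize(im[120:280,170:490],None,fx=2.5,fy=2.5,interpolation=cv2.INTER_CUBIC);cv2.imwrite("pics/crop0.png",c)
hsv=cv2.cvtColor(im,cv2.COLOR_BGR2HSV);x=W[...,0];y=W[...,1];z=W[...,2]
win=np.zeros(z.shape,bool);win[165:275,335:480]=1
def rect(P,name):
    r=cv2.minAreaRect(P[:,:2].astype(np.float32)*1000);print(name,len(P),np.round(r[0],1),np.round(r[1],1),round(r[2],2))
# mat: dark pixels
m=win&(hsv[...,2]<60)&(z<0.03);m=cv2.morphologyEx(m.astype(np.uint8),cv2.MORPH_OPEN,np.ones((3,3)))
v,u=np.nonzero(m);rect(np.array([ray(a,b,K,T,.004) for a,b in zip(u,v)]),"mat")
# tape
er=cv2.convexHull(np.c_[u,v].astype(np.int32));hm=np.zeros(z.shape,np.uint8);cv2.fillConvexPoly(hm,er,1);hm=cv2.erode(hm,np.ones((7,7)))
t=(hm>0)&(hsv[...,2]>110)&(z<0.03);v,u=np.nonzero(t);rect(np.array([ray(a,b,K,T,.004) for a,b in zip(u,v)]),"tape")
mt=win&(z>.14);print(np.nanmedian(z[mt]));v,u=np.nonzero(mt);rect(np.array([ray(a,b,K,T,.154) for a,b in zip(u,v)]),"modtop")
sw=np.zeros(z.shape,bool);sw[170:215,236:272]=1
for lo,hi,n in((.012,.03,"base"),(.05,.1,"ball")):
    s=sw&(z>lo)&(z<hi);P=W[s];print(n,P.mean(0).round(4),P.max(0).round(4));rect(P,n)
for n,(a,b,e,f) in dict(reel=(175,205,276,303),tray=(205,262,222,305),short=(118,162,418,452),jar=(132,166,362,392),meter=(268,310,238,308),yellow=(236,274,175,207)).items():
    s=np.zeros(z.shape,bool);s[a:b,e:f]=1;s&=z>.015;rect(W[s],n);print(np.nanmax(z[s]).round(3))
E
```

```text
mat 7033 [ 511.4 -184.6] [199.5 288.8] 6.32
tape 856 [ 511.9 -184.7] [158.8 218.6] 6.31
0.15436130634069828
modtop 961 [497.1 -78.6] [96.5 45.6] 7.9
base [0.589  0.1919 0.0248] [0.6254 0.2235 0.0299]
base 426 [578.9 192.4] [90.6 51.9] 7.5
ball [0.5661 0.1889 0.076 ] [0.5783 0.2012 0.0831]
ball 96 [566.5 189.4] [23.  23.4] 87.49
reel 386 [587.  109.8] [51.6 50.9] 44.17
0.05
tray 867 [491.8 170.9] [170.5 123.2] 87.06
0.04
short 782 [ 701.2 -245.3] [45.6 72.4] 78.98
0.081
jar 465 [ 677.3 -104.1] [50.2 49.7] 5.09
0.082
meter 1773 [352.7 148.9] [140.4  70.5] 85.12
0.047
yellow 631 [437.3 349.2] [71.3 52.3] 7.81
0.083
```

View pics/crop0.png

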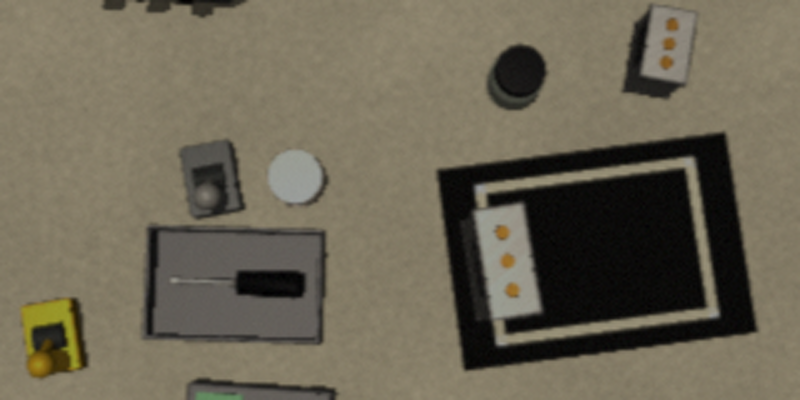

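The crop confirms the targets. The tall module is at crop (508,260), on the mat and astride the tape. The grey switch is at (209,185), beyond the tray. The yellow block at (50,335) is the look-alike, so I'll leave it alone. In the bay frame the module is at about (-3, +107) mm, so tipping it to -y should land it at y = -65 to +85 mm, inside the tape. Next I'll move to the module's +y side.

Call:
move_arm([
  {"dp": [-38, -31, 0]},
  {"dp": [-38, -31, 0]},
  {"dp": [-38, -31, 0]},
  {"dp": [-38, -31, 0]},
  {"dp": [-38, -31, 0]},
  {"dp": [-38, -31, 0]},
  {"dp": [-38, -31, 0]},
  {"dp": [-38, -31, 0]},
  {"dp": [-38, -31, 0]},
  {"dp": [-38, -31, 0]},
  {"dp": [0, 0, 0], "spin": 0.14},
  {"dp": [0, 0, 0], "spin": 0.14},
  {"dp": [0, 0, 0], "spin": 0.14},
  {"dp": [0, 0, 0], "spin": 0.14},
  {"dp": [0, 0, 0], "spin": 0.14},
  {"dp": [0, 0, 0], "spin": 0.14},
  {"dp": [0, 0, 0], "spin": 0.14},
  {"dp": [0, 0, 0], "spin": 0.14},
  {"dp": [0, 0, 0]},
], fingers=1, force=40)

```text
validation failed for argument at $.mo...
```

Call:
move_arm([
  {"dp": [-38, -31, 0], "spin": 0},
  {"dp": [-38, -31, 0], "spin": 0},
  {"dp": [-38, -31, 0], "spin": 0},
  {"dp": [-38, -31, 0], "spin": 0},
  {"dp": [-38, -31, 0], "spin": 0},
  {"dp": [-38, -31, 0], "spin": 0},
  {"dp": [-38, -31, 0], "spin": 0},
  {"dp": [-38, -31, 0], "spin": 0},
  {"dp": [-38, -31, 0], "spin": 0},
  {"dp": [-38, -31, 0], "spin": 0},
  {"dp": [0, 0, 0], "spin": 0.14},
  {"dp": [0, 0, 0], "spin": 0.14},
  {"dp": [0, 0, 0], "spin": 0.14},
  {"dp": [0, 0, 0], "spin": 0.14},
  {"dp": [0, 0, 0], "spin": 0.14},
  {"dp": [0, 0, 0], "spin": 0.14},
  {"dp": [0, 0, 0], "spin": 0.14},
  {"dp": [0, 0, 0], "spin": 0.14},
  {"dp": [0, 0, 0], "spin": 0},
], fingers=1, force=40)

```text
time: 2.0
tool_pos: [0.4308, 0.0726, 0.2221]
tcp_rot: [0.673, 0.74, -0.008, -0.002]
contact_force: [-0.2, 0.8, 0.3]
grip_width: 0.0003
```

```bash
cat > to.py <<'E'
import sys,numpy as np
from scipy.spatial.transform import Rotation as Ro
from station import bot
o=bot.get_obs();R=Ro.from_quat(o["tcp_rot"]).as_matrix()
p=o["tool_pos"]*1000
print("t",o["time"],"p",p.round(1),"F",o["contact_force"].round(1),"xyaw",np.degrees(np.arctan2(R[1,0],R[0,0])).round(1))
for a in sys.argv[1:]:
    g=np.array(eval(a));print(a,"tool shift mm",(R.T@(g-p)).round(1));p=g
E
python3 to.py "[485.8,2.6,222]" "[485.8,2.6,118]" "[493,-46,118]"
```

```text
t 2.0 p [430.8  72.6 222.1] F [-0.2  0.8  0.3] xyaw 95.4
[485.8,2.6,222] tool shift mm [-74.9  48.1  -0.1]
[485.8,2.6,118] tool shift mm [  0.7   1.5 104. ]
[493,-46,118] tool shift mm [-49.1   2.6   0.3]
```

Call:
move_arm([
  {"dp": [-38, 24, 0], "spin": -0.04},
  {"dp": [-38, 24, 0], "spin": 0},
  {"dp": [0, 0, 30], "spin": 0},
  {"dp": [0, 0, 30], "spin": 0},
  {"dp": [0, 0, 30], "spin": 0},
  {"dp": [0, 0, 15], "spin": 0},
  {"dp": [0, 0, 0], "spin": 0},
])

```text
time: 2.7
tool_pos: [0.4879, -0.0008, 0.1123]
tcp_rot: [0.646, 0.763, -0.007, -0.003]
contact_force: [-0.9, 0.5, -0.1]
grip_width: -0.0003
```

```bash
python3 to.py "[485.8,2.6,118]" "[493,-46,118]"
```

```text
t 2.7 p [487.9  -0.8 112.3] F [-0.9  0.5 -0.1] xyaw 99.6
[485.8,2.6,118] tool shift mm [ 3.7 -1.6 -5.7]
[493,-46,118] tool shift mm [-49.1  -1.    0.3]
```

Call:
move_arm([
  {"dp": [-12, -1, -6], "spin": 0.02},
  {"dp": [-12, 0, 0], "spin": 0},
  {"dp": [-8, 0, 0], "spin": 0},
  {"dp": [-6, 0, 0], "spin": 0},
  {"dp": [-6, 0, 0], "spin": 0},
  {"dp": [-5, 0, 0], "spin": 0},
  {"dp": [0, 0, 0], "spin": 0},
])

```text
time: 3.4
tool_pos: [0.4971, -0.0547, 0.124]
tcp_rot: [0.652, 0.758, -0.005, 0.0]
contact_force: [-0.2, -0.0, -0.8]
grip_width: 0.0001
```

```bash
python3 to.py
python3 - <<'E'
from station import bot
import cv2
im,d=bot.get_image("scene");cv2.imwrite("pics/s1.png",cv2.resize(im[90:230,190:400],None,fx=3.5,fy=3.5))
E
```

```text
t 3.4 p [497.1 -54.7 124. ] F [-0.2 -0.  -0.8] xyaw 98.6
```

View pics/s1.png

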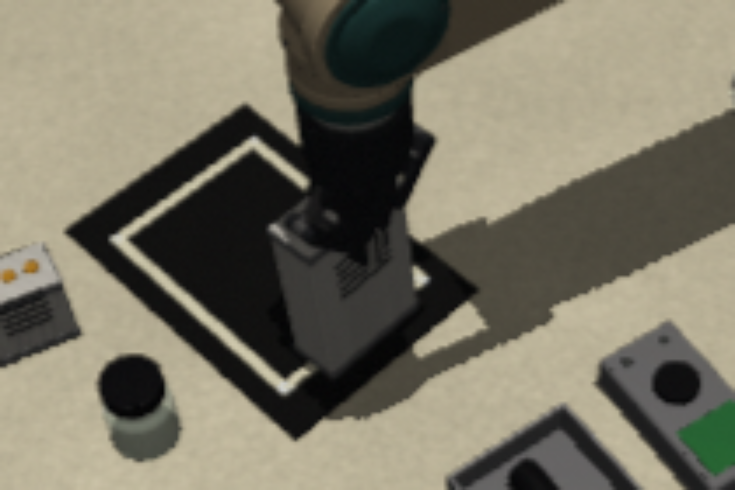

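The picture shows the fingertips on the module's upper +y face at about (360,255), with the module only slightly tilted. I'll keep pushing until it falls.

Call:
move_arm([
  {"dp": [-7, 0, 2], "spin": 0},
  {"dp": [-7, 0, 0], "spin": 0},
  {"dp": [-7, 0, 0], "spin": 0},
  {"dp": [-7, 0, 0], "spin": 0},
  {"dp": [-6, 0, 0], "spin": 0},
  {"dp": [0, 0, 0], "spin": 0},
  {"dp": [0, 0, 0], "spin": 0},
  {"dp": [0, 0, 0], "spin": 0},
])

```text
time: 4.25
tool_pos: [0.5024, -0.0909, 0.1217]
tcp_rot: [0.652, 0.758, -0.006, -0.0]
contact_force: [0.3, -0.1, 0.3]
grip_width: 0.0
```

```bash
python3 to.py
python3 - <<'E'
from station import bot
import cv2
im,d=bot.get_image("scene");cv2.imwrite("pics/s2.png",cv2.resize(im[90:230,190:400],None,fx=3.5,fy=3.5))
E
```

```text
t 4.25 p [502.4 -90.9 121.7] F [ 0.3 -0.1  0.3] xyaw 98.6
```

View pics/s2.png

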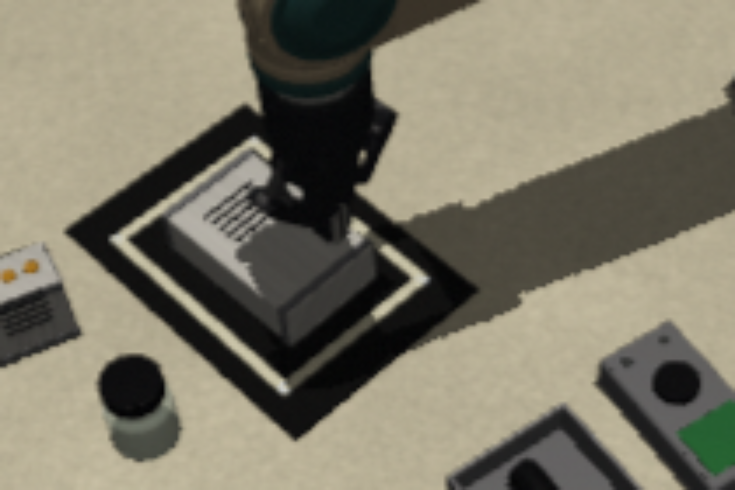

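The module lies flat, with its top face around (265,240), inside the pale tape. Next I'll lift away and get a clear look before touching the switch.

Call:
move_arm([
  {"dp": [0, 0, -40], "spin": 0},
  {"dp": [0, 0, -30], "spin": 0},
  {"dp": [45, 8, 0], "spin": 0},
  {"dp": [45, 8, 0], "spin": 0},
  {"dp": [45, 8, 0], "spin": 0},
  {"dp": [45, 8, 0], "spin": 0},
  {"dp": [45, 8, 0], "spin": 0},
  {"dp": [20, 4, 0], "spin": 0},
  {"dp": [0, 0, 0], "spin": 0},
])

```text
time: 5.2
tool_pos: [0.509, 0.1692, 0.1929]
tcp_rot: [0.652, 0.758, -0.005, 0.0]
contact_force: [0.2, -0.1, -1.0]
grip_width: 0.0
```

```bash
python3 - <<'E'
from station import bot
from h import *
im,d=bot.get_image("top");p=bot.camera_params("top");cv2.imwrite("pics/t2.png",im)
K,T=p["intrinsics"],p["camera_from_world"];W=cloud(d,K,T);z=W[...,2]
s=np.zeros(z.shape,bool);s[165:275,335:480]=1;s&=(z>.04)&(z<.06)
v,u=np.nonzero(s);P=np.array([ray(a,b,K,T,.048) for a,b in zip(u,v)])[:,:2]*1000
b=cv2.boxPoints(cv2.minAreaRect(P.astype(np.float32)));print(len(P),z[s].mean(),cv2.minAreaRect(P.astype(np.float32)))
a=np.radians(6.3);E=np.array([[np.cos(a),np.sin(a)],[-np.sin(a),np.cos(a)]]);print("bay frame",((b-[511.6,-184.6])@E.T).round(1))
E
python3 to.py "[522,183.5,180]" "[522,183.5,58]"
```

```text
2549 0.048630950000900994 ((510.8309326171875, -177.85650634765625), (96.37287902832031, 150.25831604003906), 7.907138347625732)
bay frame [[-50.3  80.5]
 [-46.1 -69.7]
 [ 50.3 -67. ]
 [ 46.   83.2]]
t 5.25 p [509.1 168.  192.9] F [-0.7  0.2  0.3] xyaw 98.5
[522,183.5,180] tool shift mm [13.5 15.2 12.7]
[522,183.5,58] tool shift mm [  0.8   0.9 122. ]
```

View pics/t2.png

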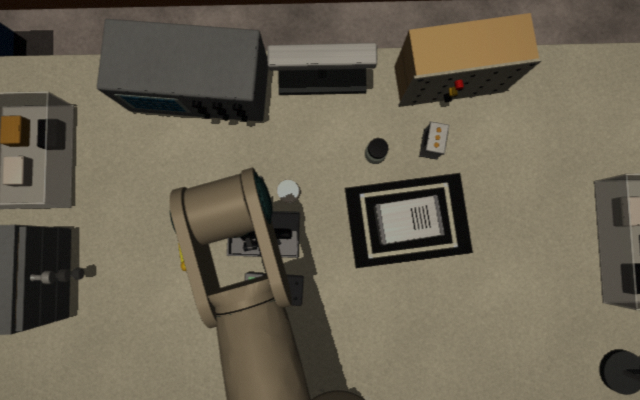

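The top picture shows the module at (410,220), inside the tape with at least 27 mm of margin on every side. Now the switch: I'll come down behind the ball.

Call:
move_arm([
  {"dp": [12, 10, 20], "spin": 0},
  {"dp": [0, 0, 35], "spin": 0},
  {"dp": [0, 0, 35], "spin": 0},
  {"dp": [0, 0, 25], "spin": 0},
  {"dp": [0, 0, 10], "spin": 0},
  {"dp": [0, 0, 0], "spin": 0},
])

```text
time: 5.85
tool_pos: [0.5187, 0.1743, 0.0661]
tcp_rot: [0.655, 0.756, -0.004, 0.002]
contact_force: [-0.7, 0.1, 0.4]
grip_width: 0.0004
```

```bash
python3 to.py "[522,183.5,58]" "[590,192,58]"
python3 - <<'E'
from station import bot
import cv2
im,d=bot.get_image("scene");cv2.imwrite("pics/s3.png",cv2.resize(im[180:320,260:470],None,fx=3.5,fy=3.5))
E
```

```text
t 5.85 p [518.7 174.3  66.1] F [-0.7  0.1  0.4] xyaw 98.2
[522,183.5,58] tool shift mm [8.7 4.5 8. ]
[590,192,58] tool shift mm [-1.3 68.5 -0.2]
```

View pics/s3.png

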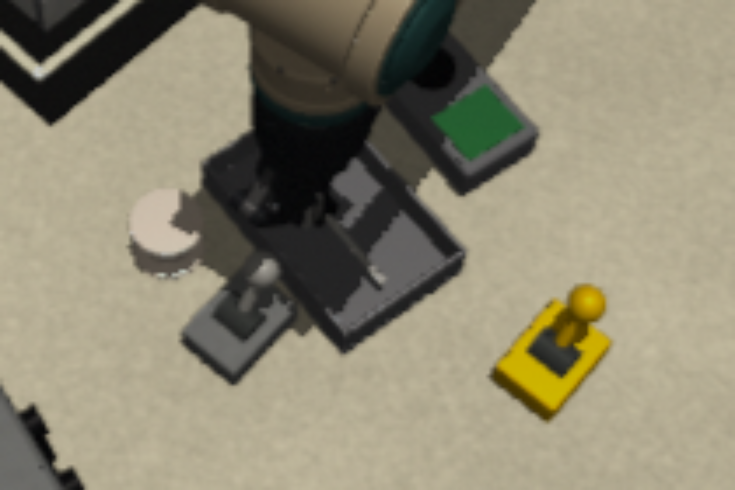

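The fingers are at about (320,205), behind the grey toggle's ball at (262,272). I'll align sideways and push along tool +y.

Call:
move_arm([
  {"dp": [9, 4, 6], "spin": 0},
  {"dp": [0, 10, 0], "spin": 0},
  {"dp": [0, 8, 0], "spin": 0},
  {"dp": [0, 8, 0], "spin": 0},
  {"dp": [0, 8, 0], "spin": 0},
  {"dp": [0, 8, 0], "spin": 0},
  {"dp": [0, 8, 0], "spin": 0},
  {"dp": [0, 0, 0], "spin": 0},
])

```text
time: 6.7
tool_pos: [0.5806, 0.1946, 0.0776]
tcp_rot: [0.655, 0.755, 0.005, 0.008]
contact_force: [-0.2, -0.3, 0.2]
grip_width: 0.0003
```

```bash
python3 to.py "[590,192,60]"
python3 - <<'E'
from station import bot
import cv2
im,d=bot.get_image("scene");cv2.imwrite("pics/s4.png",cv2.resize(im[180:320,260:470],None,fx=3.5,fy=3.5))
E
```

```text
t 6.7 p [580.6 194.6  77.6] F [-0.2 -0.3  0.2] xyaw 98.1
[590,192,60] tool shift mm [-3.8  8.6 17.8]
```

View pics/s4.png

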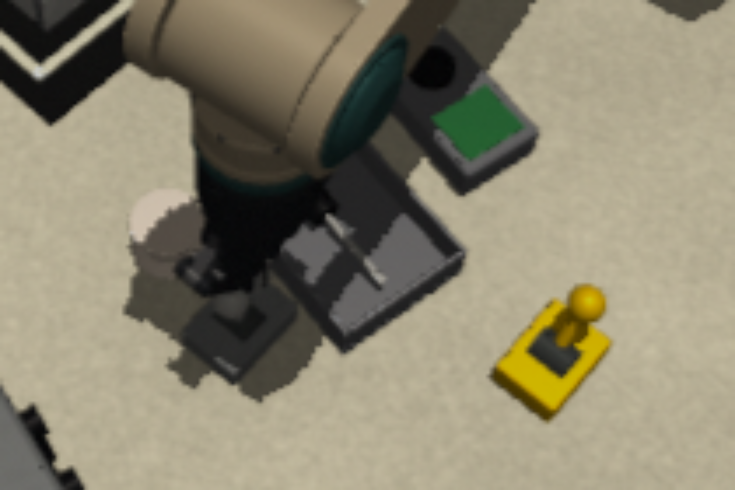

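The tool drifted up to 78 mm while pushing, and the toggle is about two thirds over, with its ball near (235,300). I'll back off slightly, go lower and finish the push.

Call:
move_arm([
  {"dp": [0, -10, 0], "spin": 0},
  {"dp": [-2, 0, 12], "spin": 0},
  {"dp": [0, 0, 6], "spin": 0},
  {"dp": [0, 0, 0], "spin": 0},
])

```text
time: 7.15
tool_pos: [0.5709, 0.1914, 0.0578]
tcp_rot: [0.655, 0.756, 0.005, 0.008]
contact_force: [-0.2, 0.4, -1.0]
grip_width: -0.0002
```

```bash
python3 to.py "[590,192,58]"
```

```text
t 7.15 p [570.9 191.4  57.8] F [-0.2  0.4 -1. ] xyaw 98.2
[590,192,58] tool shift mm [-2.2 19.   0.2]
```

Call:
move_arm([
  {"dp": [0, 7, 1], "spin": 0},
  {"dp": [0, 7, 1], "spin": 0},
  {"dp": [0, 5, 1], "spin": 0},
  {"dp": [0, 4, 1], "spin": 0},
  {"dp": [0, 3, 0], "spin": 0},
])

```text
time: 7.65
tool_pos: [0.5874, 0.1941, 0.0551]
tcp_rot: [0.655, 0.756, -0.009, -0.003]
contact_force: [-24.9, -4.9, 13.2]
grip_width: -0.0002
```

```bash
python3 to.py "[590,192,58]"
```

```text
t 7.65 p [587.4 194.1  55.1] F [-24.9  -4.9  13.2] xyaw 98.2
[590,192,58] tool shift mm [-2.5  2.2 -2.9]
```

The force rose to 25 N, so the toggle is at its stop. I'll retreat and check.

Call:
move_arm([
  {"dp": [0, -10, 0], "spin": 0},
  {"dp": [0, -10, 0], "spin": 0},
  {"dp": [0, 0, -40], "spin": 0},
  {"dp": [0, 0, -40], "spin": 0},
  {"dp": [0, 0, -40], "spin": 0},
  {"dp": [30, -30, -10], "spin": 0},
  {"dp": [35, -30, 0], "spin": 0},
  {"dp": [35, -30, 0], "spin": 0},
  {"dp": [35, -30, 0], "spin": 0},
  {"dp": [35, -30, 0], "spin": 0},
  {"dp": [35, -30, 0], "spin": 0},
  {"dp": [0, 0, 0], "spin": 0},
])

```text
time: 8.85
tool_pos: [0.3629, 0.3778, 0.196]
tcp_rot: [0.657, 0.754, -0.004, -0.002]
contact_force: [0.5, -0.3, 0.4]
grip_width: -0.0001
```

```bash
python3 to.py
python3 - <<'E'
from station import bot
from h import *
im,d=bot.get_image("top");p=bot.camera_params("top")
cv2.imwrite("pics/t5.png",cv2.resize(im[110:310,170:490],None,fx=2.5,fy=2.5,interpolation=cv2.INTER_CUBIC))
K,T=p["intrinsics"],p["camera_from_world"];W=cloud(d,K,T);z=W[...,2]
def rc(P):return [np.round(q,1) for q in cv2.minAreaRect(P[:,:2].astype(np.float32)*1000)]
s=np.zeros(z.shape,bool);s[165:275,335:480]=1;s&=(z>.04)&(z<.06);print("module",rc(W[s]),z[s].max())
sw=np.zeros(z.shape,bool);sw[160:215,236:272]=1
s=sw&(z>.055)&(z<.1);print("ball",rc(W[s]),W[s].mean(0).round(4),z[s].max())
s=sw&(z>.012)&(z<.03);print("base",rc(W[s]))
for n,(a,b,e,f) in dict(reel=(175,205,276,303),tray=(205,262,222,305),short=(118,162,418,452),jar=(132,166,362,392),meter=(268,310,238,308),yellow=(236,274,175,207)).items():
    s=np.zeros(z.shape,bool);s[a:b,e:f]=1;s&=(z>.015)&(z<.1);print(n,rc(W[s]))
E
```

```text
t 8.85 p [362.9 377.8 196. ] F [ 0.5 -0.3  0.4] xyaw 97.9
module [array([ 511.4, -178.4]), array([ 96.5, 150.2]), np.float64(8.2)] 0.056731914433759315
ball [array([611.6, 196.3]), array([23.4, 22.3]), np.float64(1.7)] [0.6111 0.1964 0.0749] 0.08182294033321358
base [array([578.8, 192.6]), array([91., 52.]), np.float64(7.4)]
reel [array([587.1, 109.9]), array([51.4, 50.9]), np.float64(43.8)]
tray [array([491.8, 171.3]), array([171.2, 123.3]), np.float64(87.0)]
short [array([ 700.9, -245.3]), array([46.6, 72.2]), np.float64(78.3)]
jar [array([ 677.4, -104.2]), array([50.6, 49.7]), np.float64(2.9)]
meter [array([352.8, 148.8]), array([139.9,  70.3]), np.float64(85.4)]
yellow [array([437.2, 348.7]), array([71.2, 50.9]), np.float64(9.4)]
```

View pics/t5.png

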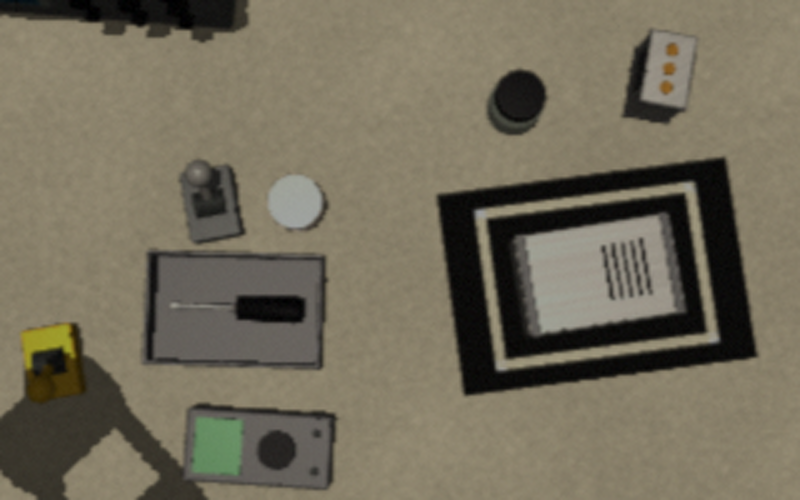

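In the top crop, the toggle ball is now at the far end of its block at (199,173), the module lies inside the tape at (605,275), and nothing else has moved. I'll check the switch angle more closely from two views before handing in.

Run:
```python
from station import bot
from h import *
V={}
for n in("top","scene"):
    im,d=bot.get_image(n);p=bot.camera_params(n);V[n]=(im,d,p["intrinsics"],p["camera_from_world"])
for tag in("before","after"):
  for n in("top","scene"):
    im,d,K,T=load(n+"0") if tag=="before" else V[n]
    W=cloud(d,K,T)
    s=(abs(W[...,0]-.59)<.05)&(abs(W[...,1]-.192)<.03)&(W[...,2]>.058)
    P=W[s];A=np.c_[2*P,np.ones(len(P))]
    # sphere of known radius: least squares on centre
    from scipy.optimize import least_squares
    r=least_squares(lambda c:np.linalg.norm(P-c,axis=1)-.013,P.mean(0)-[0,0,.01],loss="soft_l1",f_scale=.002)
    print(tag,n,len(P),(r.x*1000).round(1))
im=V["scene"][0];cv2.imwrite("pics/s6.png",cv2.resize(im[220:320,280:450],None,fx=4.5,fy=4.5,interpolation=cv2.INTER_CUBIC))
```

```text
before top 96 [567.3 190.6  67.7]
before scene 95 [566.5 188.   66.7]
after top 96 [612.5 197.9  66.7]
after scene 97 [612.2 196.   65.3]
```

View pics/s6.png

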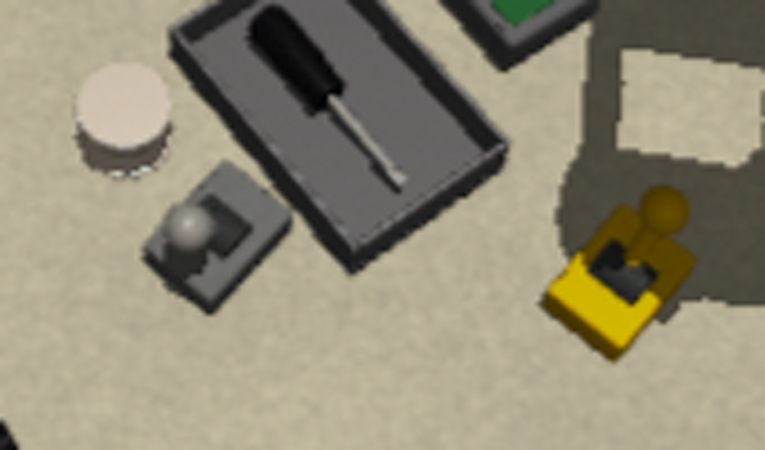

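The view shows the grey toggle's ball at (190,228), leaning away from the robot. Its height is the same as or slightly below where it started, which matches the far stop. Handing in.

```bash
python3 -c "
from station import bot
print(bot.job_done())"
```

```text
the job is handed in; nothing more can be done
None
```

I tipped the tall module over with the shut fingertips, pushed the grey switch over to its far stop, and handed the job in at about 9 s. The hand-in reports no verdict, so these are my own last checks:

- **Module:** it lies flat, with its top face at about 49 mm. Its corners in the bay frame are within ±51 mm in x and -70 to +83 mm in y, well inside the tape. It needed no sliding.
- **Switch:** the first push drifted upward and stopped about two thirds over, so I backed off, went lower and pushed again. The force then rose to 25 N, and the ball ended up leaning away from the robot.
- **Switch angle:** I measured about 46 mm of ball travel from two views, against about 48 mm for the full swing. That is roughly 0.95 rad, above the 0.85 limit; the last 2 mm is within measuring error.
- **Everything else:** the reel, jar, short module, meter, tray and yellow look-alike measured within about 1 mm of where they started. The screwdriver was checked only by eye and looked unmoved. The arm was clear of everything at hand-in.

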